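# Fish a spacer out of a deep pocket with sprung tongs and bin the spares

### The job

A round steel spacer has dropped into one of the two deep pockets of the press's mounting block: take the sprung tongs from their rack, squeeze them on the spacer, lift it out and leave it in the tip tray with the other spares, touching it only with the tongs. Hang the tongs back in their rack, then lift the tray's handle to tip everything in the tray into the bin and lower the tray fully back down. Leave the square key in its pocket and everything else on the bench where it is.

Things in the scene. Friction and masses are not known exactly. Their poses are not given: they have to be found in the camera images.
- tongs_grip (a point): Sprung steel tongs hanging upright, legs down. Point midway between the black finger pads outside the legs (20 mm wide, 26 mm tall, 42 mm over both when open). z up, y the direction in which the legs close. 36 mm above is an H-shaped hanger, 6 mm thick: a bar 90 mm along x with crossbars 56 mm along y, 42 mm either side; the bridge ends 41 mm above, the leg ends are 89 mm below this point.
- rack_home (a point): Where tongs_grip is when the tongs hang home in their rack; axes as the tongs'. Fixed dark rack: uprights 42 mm either side in x, each with a flat ledge, 66 mm in y between sloping ends, on which a crossbar rests (5 mm of play in y); base 120 x 90 mm. The legs hang between the uprights, which end 43 mm above this point: lift 135 mm to pass over them.
- spacer_mid (a point): Centre of the round steel spacer, 14 mm in diameter, 22 mm tall, standing on the floor of one pocket of the block, 24 g. z is its axis.
- key_mid (a point): Centre of the square steel key, 14 x 14 x 22 mm, standing in the other pocket; it stays there.
- pocket_near (a point): Centre of the mouth of one pocket of the fixed aluminium mounting block (block 124 x 80 x 68 mm, top at the mouth). Pocket 32 mm in its x, 52 mm in its y, 60 mm deep with a flat floor. The spacer may stand in either pocket, up to 3 mm off its centre.
- pocket_far (a point): The same for the other pocket, 60 mm further along the block's x.
- tray_floor (a point): Free spot on the floor (upper face) of the aluminium tip tray, midway across, 37 mm from the handle-side wall. With the tray down: z up, x to the mouth, y along the hinge. Inside, the tray reaches 37 mm behind this point, 112 mm ahead (1.5 mm lip at the mouth), 57 mm to either side; walls 30 mm high. The other spares lie 45 to 60 mm ahead.
- tray_handle (a point): Middle of the tray's round steel handle bar, 12 mm thick, 90 mm long along the hinge direction, 37 mm outside the wall and 25 mm above its top. It can turn in the fingers while the tray tips, so a tool that keeps pointing down can follow the arc.
- tray_hinge (a point): Hinge axis of the tray (along its y), at the mouth end under the floor, 105 mm above the bench. With the tray down the handle is 172 mm back (in -x) and 58 mm up from it, and swings up and over towards +x as the tray tips.
- tray (a joint): Tip of the tray in rad: 0 fully down, stop at 1.4; parts start to slide at about 0.5, 1.2 or more empties it. It falls back by its own weight; lifting takes a few newtons.
- bin_in (a point): Centre of the inner floor of the open grey bin under the tray's mouth, inside 162 mm (x) by 172 mm (y), rim 81 mm above this point.
- foot_mid (a point): Centre of a black rubber machine foot, 26 mm in diameter, 16 mm tall, a spare in the tray.
- clamp_mid (a point): Centre of a dark steel clamp block, 26 x 20 x 16 mm, a spare in the tray.
- nut_mid (a point): Centre of a brass hexagon nut, 24 mm across corners, 12 mm tall, a spare in the tray.
- tongs: The tongs, origin in the hanger, 36 mm above tongs_grip; 0.12 kg. Gripped on the finger pads more gently than about 8 N they stay open; above about 11 N they close, the jaws moving about three times as far as the finger pads. Closing on the 14 mm spacer takes about 4 mm off the finger opening; 25 to 40 N there holds it firmly.
- tong_l: The tongs' leg on their +y side, origin at its hinge at the hanger; a spring pushes it open. Black jaw pads, 18 mm tall, line the leg ends inside, 26 mm apart when open; the two open leg ends measure 38 mm over their outsides in y and 14 mm in x.
- tong_r: The tongs' leg on their -y side, the mirror image of tong_l.
- spacer: The spacer, origin at the centre of its underside.
- ink_bottle: White ink bottle, 60 mm wide, 130 mm tall, bystander; origin under it.
- tape_roll: Cardboard tape core, 90 mm wide, 25 mm tall, bystander; origin under it.
- scraper: Scraper lying on the bench, bystander.
- screwdriver: Screwdriver lying on the bench, bystander.
- mug: White mug, 80 mm wide, 90 mm tall, bystander; origin under it.
- label_box: Cardboard box, 80 x 60 x 35 mm, bystander; origin under it.
Not all that is in view belongs to the job. Leave any orange or yellow look-alike of the tongs alone.

How it is judged:
By the outcome, as a careful person would: the job done as asked, in the order asked, and still so for the second after the job is handed in, with the robot touching nothing.
It also fails if it takes over 72 s, if anything falls off the work surface, if the arm or the gripper's body presses on something with over 40 N, if the wrist force passes 120 N, or if a joint passes its speed limit or range.

### The arm

A 7-joint arm with a two-finger parallel gripper is mounted at the origin on the work surface. World frame = base frame: x ahead of the robot, y to its left, z up, the work surface at z = 0. Lengths are in m, angles in rad, forces in N, time in s.
With the tool pointing down it reaches from about 0.35 to 0.9 m from the base axis. Payload 7.2 kg.
Tool frame: the origin (TCP) lies at the centre of the arm's flange, where the gripper is bolted on; the fingertips stand 182 mm ahead of it and the grasp point (between the pads) lies 163 mm ahead of it; z points along the fingers, y is the direction in which the jaws open and shut (so a half turn about z gives the same grasp; the last joint's range is limited). The gripper opens to 88 mm and grips with 3 to 60 N. Pads are 20 mm wide; open, the fingers measure 115 mm over their backs; the gripper's body (75 mm by 178 mm) begins 61 mm behind the grasp point.
Start: joints at [1.07, 0.411, -0.013, 1.596, 0.006, 1.134, -0.082], TCP at [0.262, -0.567, 0.405] pointing down, gripper open.
Joint ranges: [-2.95, 2.95], [-0.29, 1.99], [-1.47, 1.44], [0.14, 2.54], [-1.03, 4.17], [0.13, 1.85], [-2.86, 2.86]. Speed limits (rad/s): [2.39, 2.39, 3.01, 3.01, 3.14, 3.14, 3.14].

### API

Orientations are given as a rotation vector (axis times angle).
In Python, from plant import sense, capture, camera_info, job_done gives the robot as it stands.
- The arm moves only by the shell command python3 -m pendant 'ROWS'. ROWS is JSON, a list that holds one entry, the list of rows, each a list of 7 numbers: the turn, a rotation vector about the tool's x, y, z in degrees, then the shift along the tool's x, y, z in m, then the opening, from 0 (shut) to 1 (fully open). In form: [[[rx, ry, rz, dx, dy, dz, jaw], ...]]. A call has 1 to 20 rows; each row is the pose to reach, as a shift and turn from the pose commanded when the call began, along the tool's axes at that moment; what a row does not reach only later rows make up. A row lasts 1/12 s, in which the tool goes at most 41.7 mm and 7.16 degrees, less where a joint would pass 70% of its speed; a pose out of reach is approached as far as the arm can. A call with a gripper value outside its range is refused whole. The fingers move at their own pace and stop on an object; the grip force is fixed at half the most. Time passes only in rows, so rows that repeat a pose let the fingers close. It gives the time, the measured TCP pose, the force and the opening at its end, in the units of the state.
- sense(): the state, without advancing time (a new reading comes with each control period).
- capture(name): name is "scene" or "top" or "wrist"; returns the picture (384x512x3 uint8, red, green, blue); there is no depth.
- camera_info(name): a dict with "fx", "fy", "cx", "cy" (pixels), "world_to_cam" (4x4, takes a point from world to camera coordinates); the wrist camera has in their place "hand_eye" (4x4, takes a point from camera to tool coordinates, whose origin is the TCP and whose axes are the flange's). Camera axes: x right, y down, z forward; pixel columns grow to the right and rows downward; lengths in m; the calibration is good to about 2 mm. A picture is of the moment at which its call begins: read the wrist's pose just before it. camera_info takes no time and is no camera call.
- job_done(): hands the job in, once; it reports no verdict.
The state is a dict: "clock": time; "q": joint angles; "joint_vel": joint speeds; "joint_efforts": joint torques, N m; "tool_pos": TCP position; "eef_rot": TCP orientation; "wrist_force": force on the tool from outside, world axes, zero at the start; "moment": the same for the moment, N m; "opening": opening from 0.0 (shut) to 1.0 (fully open).
Only numpy, scipy, OpenCV 4.12 (cv2) and the standard library are available. Lean on these libraries where they do the work, as an engineer would, in place of code of your own. Each camera call takes 0.05 s, during which the arm holds its last target. There are 200 camera calls.

## Working session

There is one attempt and no reset: what is moved stays moved. The work goes in short steps, Python scripts to look and compute and a shell command to move; the robot and the scene stay as the last step left them, time stands still between calls to the robot, and variables do not carry over. Pictures are saved under pics/ and viewed, about 8 in all and at most 12, crops included, and the job is handed in when it is done.

```bash
ls; mkdir -p pics
python3 - <<'E'
from plant import *
import cv2,numpy as np
s=sense();print(s['clock'],s['tool_pos'],s['eef_rot'],s['opening'],s['wrist_force'])
a=capture("scene");b=capture("top")
for n,i in(("scene",a),("top",b)):cv2.imwrite(f"pics/{n}0.png",i[:,:,::-1])
w=capture("wrist");cv2.imwrite("pics/wrist0.png",w[:,:,::-1])
np.set_printoptions(precision=4,suppress=True)
for n in("scene","top","wrist"):
  c=camera_info(n);print(n,{k:(np.array(v) if k in("world_to_cam","hand_eye") else v) for k,v in c.items()})
cv2.imwrite("pics/both.png",cv2.resize(np.vstack([a,b])[:,:,::-1],None,fx=1,fy=1)[:, :])
E
```

```text
pics
0.0 [ 0.26203472 -0.56718067  0.40383413] [-3.06682994e+00 -6.74289843e-01  7.38629241e-04] 1.0020805146776504 [0.18894127 0.56869703 0.15470301]
scene {'fx': 390.8216120973063, 'fy': 390.8216120973063, 'cx': 262.1700845727912, 'cy': 189.14036310603407, 'world_to_cam': array([[ 0.514 ,  0.8578, -0.008 , -0.3438],
       [ 0.644 , -0.392 , -0.6569, -0.2692],
       [-0.5667,  0.3325, -0.7539,  1.3979],
       [ 0.    ,  0.    ,  0.    ,  1.    ]])}
top {'fx': 360.0372728368054, 'fy': 360.0372728368054, 'cx': 255.60439566583835, 'cy': 194.030169299554, 'world_to_cam': array([[-0.013 , -0.9998, -0.0173,  0.0608],
       [-0.9828,  0.016 , -0.1841,  0.5939],
       [ 0.1843,  0.0147, -0.9828,  1.0804],
       [ 0.    ,  0.    ,  0.    ,  1.    ]])}
wrist {'fx': 317.9254847759165, 'fy': 317.9254847759165, 'cx': 253.0721806429294, 'cy': 192.11479695572515, 'hand_eye': array([[ 0.0011, -0.9526, -0.3043,  0.0836],
       [ 1.    ,  0.0011,  0.0002,  0.0003],
       [ 0.0001, -0.3043,  0.9526,  0.02  ],
       [ 0.    ,  0.    ,  0.    ,  1.    ]])}
```

View pics/top0.png

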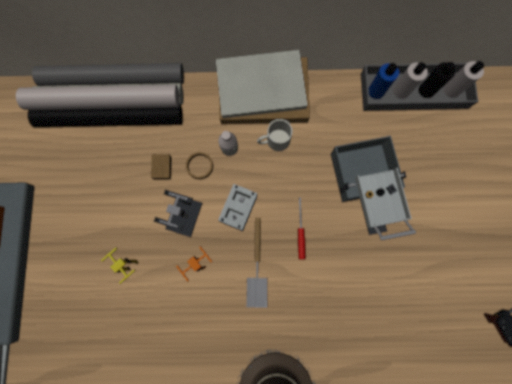

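View pics/scene0.png

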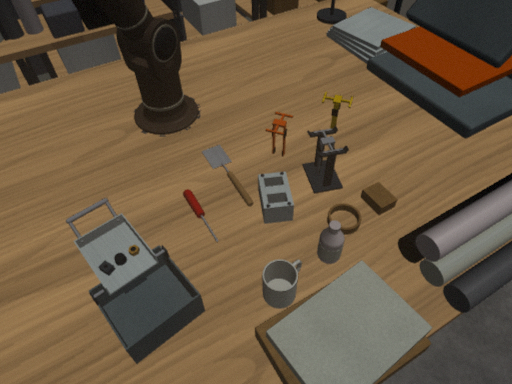

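The top view shows the rack at about (182,214), block (238,207), tray (383,195) and orange and yellow look-alikes at (195,265) and (120,265). The scene view agrees. Next I'll get rough positions.

```bash
cat > h.py <<'E'
from plant import *
import numpy as np, cv2
from scipy.spatial.transform import Rotation as R
np.set_printoptions(precision=4,suppress=True)
def tool():
    s=sense(); return R.from_rotvec(s['eef_rot']).as_matrix(),np.array(s['tool_pos'])
def cam(n,pose=None):
    c=camera_info(n); 
    if n=="wrist":
        H=np.array(c['hand_eye']); Rt,p=pose if pose is not None else tool()
        return c,Rt@H[:3,:3],Rt@H[:3,3]+p
    W=np.array(c['world_to_cam']); return c,W[:3,:3].T,-W[:3,:3].T@W[:3,3]
def ray(n,uv,pose=None):
    c,Rc,o=cam(n,pose); d=Rc@np.array([(uv[0]-c['cx'])/c['fx'],(uv[1]-c['cy'])/c['fy'],1]); return o,d/np.linalg.norm(d)
def onz(n,uv,z,pose=None):
    o,d=ray(n,uv,pose); return o+d*(z-o[2])/d[2]
def proj(n,P,pose=None):
    c,Rc,o=cam(n,pose); q=(np.atleast_2d(P)-o)@Rc; return np.c_[q[:,0]/q[:,2]*c['fx']+c['cx'],q[:,1]/q[:,2]*c['fy']+c['cy']]
def tri(*rays):
    A=sum(np.eye(3)-np.outer(d,d) for o,d in rays); b=sum((np.eye(3)-np.outer(d,d))@o for o,d in rays); return np.linalg.solve(A,b)
def snap(n,name):
    pose=tool(); i=capture(n)[:,:,::-1].copy(); cv2.imwrite(f"pics/{name}.png",i); np.savez(f"pics/{name}.npz",R=pose[0],p=pose[1]); return i,pose
def load(name):
    d=np.load(f"pics/{name}.npz"); return d['R'],d['p']
def todelta(P,Rw=None):
    """tool-frame delta (deg rotvec, m) from measured pose to TCP P, orientation Rw"""
    Rt,p=tool(); Rw=Rt if Rw is None else Rw
    print("rot",np.degrees(R.from_matrix(Rt.T@Rw).as_rotvec()).round(2),"shift",(Rt.T@(np.array(P)-p)).round(4))
E
python3 - <<'E'
from h import *
for n,uv,z in [("rackbase",(182,214),.1),("block",(238,207),.068),("trayfloor",(383,195),.12),("handle",(398,235),.163),("binc",(366,170),.05),("orange",(195,265),.1),("mug",(279,135),.09)]:
  print(n,onz("top",uv,z))
i=cv2.imread("pics/top0.png");s=cv2.imread("pics/scene0.png")
c1=cv2.resize(i[175:250,145:265],(640,400),interpolation=2);c2=cv2.resize(i[130:245,325:420],(330,400),interpolation=2)
c3=cv2.resize(s[115:230,250:360],(383,400),interpolation=2)
c4=cv2.resize(s[190:360,60:210],(353,400),interpolation=2)
o=np.vstack([np.hstack([c1,c2])[:, :736],np.hstack([c3,c4])]);print(o.shape);cv2.imwrite("pics/crops.png",cv2.resize(o,(552,600)))
E
```

```text
rackbase [0.5289 0.2737 0.1   ]
block [0.5524 0.1071 0.068 ]
trayfloor [ 0.5736 -0.3251  0.12  ]
handle [ 0.4526 -0.3429  0.163 ]
binc [ 0.6681 -0.3015  0.05  ]
orange [0.3777 0.2318 0.1   ]
mug [ 0.7764 -0.0246  0.09  ]
(800, 736, 3)
```

View pics/crops.png

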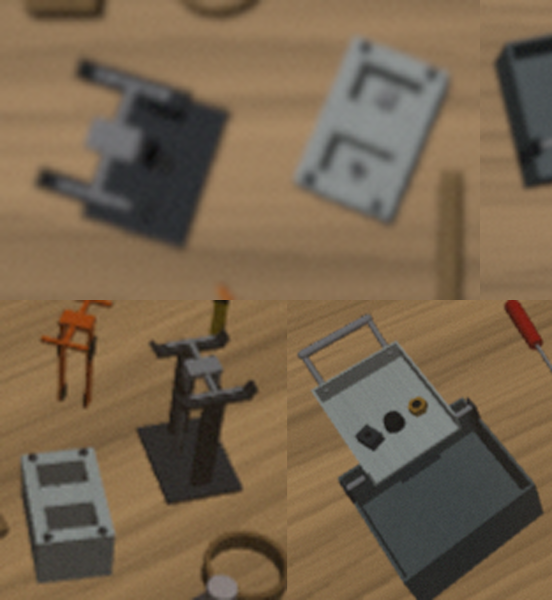

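Run:
```python
from h import *
Rt,p=tool();print(Rt,p)
todelta([0.54,-0.33,0.47]);todelta([.55,.15,.47])
```

```text
[[ 0.9078  0.4194 -0.0006]
 [ 0.4194 -0.9078  0.0011]
 [-0.0001 -0.0012 -1.    ]] [ 0.262  -0.5672  0.404 ]
rot [0. 0. 0.] shift [ 0.3518 -0.0989 -0.0659]
rot [0. 0. 0.] shift [ 0.5622 -0.5304 -0.0654]
```

```bash
python3 -m pendant '[[[0,0,0,0.352,-0.099,-0.066,1],[0,0,0,0.352,-0.099,-0.066,1],[0,0,0,0.352,-0.099,-0.066,1],[0,0,0,0.352,-0.099,-0.066,1],[0,0,0,0.352,-0.099,-0.066,1],[0,0,0,0.352,-0.099,-0.066,1],[0,0,0,0.352,-0.099,-0.066,1],[0,0,0,0.352,-0.099,-0.066,1],[0,0,0,0.352,-0.099,-0.066,1],[0,0,0,0.352,-0.099,-0.066,1],[0,0,0,0.352,-0.099,-0.066,1]]]'
python3 -c "
from h import *
i,p=snap('wrist','w_tray');print(p);todelta([.56,.16,.47])"
```

```text
clock: 1.07
tool_pos: [0.542, -0.3273, 0.4704]
eef_rot: [-3.066, -0.682, -0.001]
wrist_force: [-0.8, 0.3, -0.9]
opening: 0.997
(array([[ 0.9056,  0.4242,  0.0003],
       [ 0.4242, -0.9056,  0.0009],
       [ 0.0007, -0.0007, -1.    ]]), array([ 0.542 , -0.3273,  0.4704]))
rot [0. 0. 0.] shift [ 0.2237 -0.4356  0.0001]
```

View pics/w_tray.png

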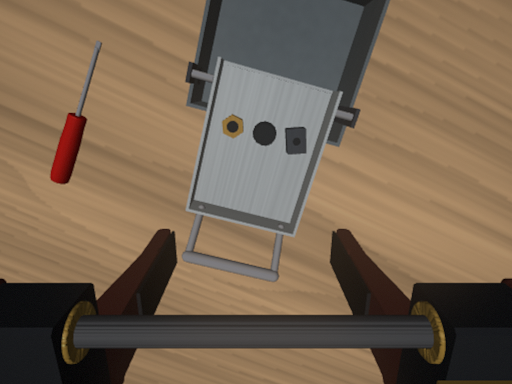

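The tray view is clear: handle ends at about (185,258) and (277,276), floor corners (190,210), (295,232), (333,92) and (222,60). Now to the rack and block.

```bash
python3 -m pendant '[[[0,0,0,0.158,-0.47,-0.03,1],[0,0,0,0.158,-0.47,-0.03,1],[0,0,0,0.158,-0.47,-0.03,1],[0,0,0,0.158,-0.47,-0.03,1],[0,0,0,0.158,-0.47,-0.03,1],[0,0,0,0.158,-0.47,-0.03,1],[0,0,0,0.158,-0.47,-0.03,1],[0,0,0,0.158,-0.47,-0.03,1],[0,0,0,0.158,-0.47,-0.03,1],[0,0,0,0.158,-0.47,-0.03,1],[0,0,0,0.158,-0.47,-0.03,1],[0,0,0,0.158,-0.47,-0.03,1],[0,0,0,0.158,-0.47,-0.03,1]]]'
python3 -c "
from h import *
i,p=snap('wrist','w_rack');print(p)
cv2.imwrite('pics/w_rack2.png',cv2.resize(i[:260,40:],(800,440),interpolation=2))
"
```

```text
clock: 2.2
tool_pos: [0.4846, 0.1689, 0.5012]
eef_rot: [-3.063, -0.685, -0.001]
wrist_force: [-0.7, 0.1, -0.4]
opening: 1.001
(array([[ 0.9048,  0.4258,  0.0002],
       [ 0.4258, -0.9048,  0.0032],
       [ 0.0016, -0.0028, -1.    ]]), array([0.4846, 0.1689, 0.5012]))
```

View pics/w_rack2.png

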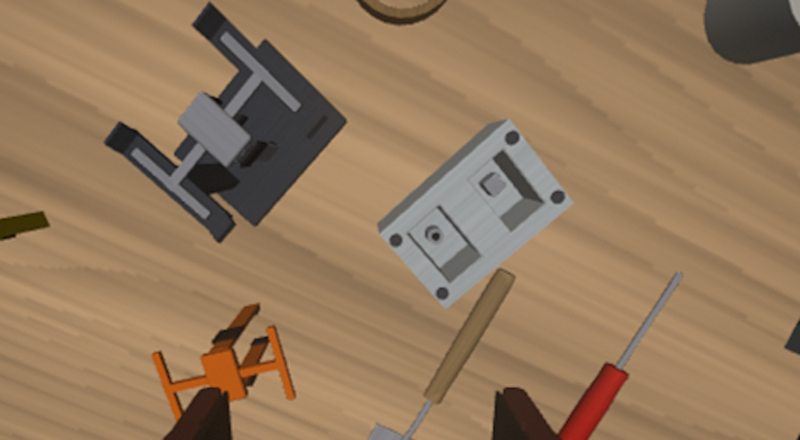

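The spacer (round, with a hole) is in the pocket at crop (433,235) and the key in the other at (490,185). The tongs' crossbars run (225,37)-(298,108) and (135,152)-(210,218). Next I'll measure with masks.

```bash
cat > m.py <<'E'
from h import *
i=cv2.imread('pics/w_rack.png');pose=load('w_rack');f=1.695
full=lambda x,y:np.array([40+x/f,y/1.6923])
# screws of the block: dark blobs near the guesses
g=cv2.cvtColor(i,cv2.COLOR_BGR2GRAY)
def blob(mask,c,r=9):
    c=np.array(c);x,y=np.round(c).astype(int);s=mask[y-r:y+r+1,x-r:x+r+1];n,l,st,ce=cv2.connectedComponentsWithStats(s.astype(np.uint8))
    k=min(range(1,n),key=lambda k:np.hypot(*(ce[k]-r))-0.05*st[k,4]); return ce[k]+[x-r,y-r],st[k,4]
S=[]
for q in[(512,138),(557,197),(442,293),(396,240)]:
    c,a=blob(g<75,full(*q),6);p=onz('wrist',c,.068,pose);S.append(p);print('screw',c,a,p)
S=np.array(S);print('centre',S.mean(0),'sides',[np.linalg.norm(S[k]-S[k-1]) for k in range(4)])
ax=(S[0]+S[1]-S[2]-S[3]);ax/=np.linalg.norm(ax);ay=(S[1]+S[2]-S[0]-S[3]);ay/=np.linalg.norm(ay)
print('block x axis',ax,'ay',ay,'dot',ax@ay,'pockets',S.mean(0)-.03*ax,S.mean(0)+.03*ax)
print('spacer top',onz('wrist',full(433,235),.03,pose),'key top',onz('wrist',full(490,185),.03,pose))
# hanger
C=np.array([full(*q) for q in[(225,37),(298,108),(210,218),(135,152)]])
for z in(.14,.16,.18,.2):
    P=np.array([onz('wrist',c,z,pose) for c in C]);print(z,'cross',np.linalg.norm(P[0]-P[1]),np.linalg.norm(P[2]-P[3]),'sep',np.linalg.norm((P[0]+P[1]-P[2]-P[3])/2),'c',P.mean(0))
E
python3 m.py
python3 - <<'E'
from h import *
i=cv2.imread('pics/w_rack.png')
h=cv2.cvtColor(i,cv2.COLOR_BGR2HSV)
m=((h[...,1]<45)&(h[...,2]>75))
a=cv2.resize(i[0:150,90:260],(680,600),interpolation=2)
cv2.imwrite('pics/z_rack.png',a)
t=cv2.imread('pics/w_tray.png')
E
```

```text
screw [341.8537  81.    ] 41 [0.617  0.1119 0.068 ]
screw [368.4762 115.9524] 42 [0.5951 0.0604 0.068 ]
screw [300.5333 172.6333] 30 [0.4929 0.1036 0.068 ]
screw [273.1562 141.5625] 32 [0.5145 0.1551 0.068 ]
centre [0.5549 0.1078 0.068 ] sides [np.float64(0.11123018785920241), np.float64(0.05596191172266194), np.float64(0.11088432165980709), np.float64(0.05585163261618191)]
block x axis [ 0.9212 -0.3891  0.    ] ay [-0.3888 -0.9213  0.    ] dot 0.00032513630403797 pockets [0.5272 0.1194 0.068 ] [0.5825 0.0961 0.068 ]
spacer top [0.5272 0.1238 0.03  ] key top [0.5828 0.1008 0.03  ]
0.14 cross 0.055006544132074155 0.057526257610208145 sep 0.08592640672088288 c [0.5349 0.2889 0.14  ]
0.16 cross 0.05178277992214306 0.05415482075044497 sep 0.08089052455366912 c [0.5364 0.2839 0.16  ]
0.18 cross 0.04855901571221197 0.050783383890681745 sep 0.07585464238645544 c [0.5379 0.279  0.18  ]
0.2 cross 0.045335251502280814 0.047411947030918465 sep 0.07081876021924163 c [0.5394 0.274  0.2   ]
```

View pics/z_rack.png

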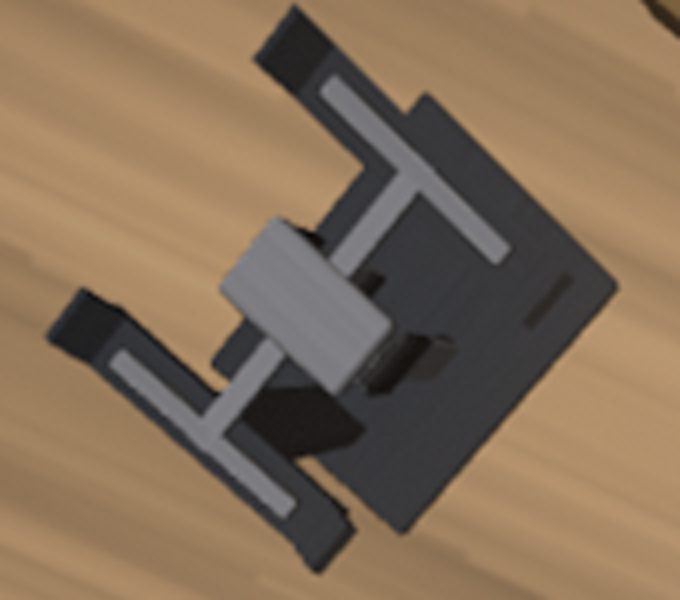

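```bash
cat > m2.py <<'E'
from h import *
pose=load('w_rack')
C=np.array([(327,84),(504,258),(290,511),(115,357)])/4.+[90-.4,-.4]
for z in(.13,.14,.145,.15,.155,.16):
    P=np.array([onz('wrist',c,z,pose) for c in C]);print(z,'cross',np.linalg.norm(P[0]-P[1]),np.linalg.norm(P[2]-P[3]),'sep',np.linalg.norm((P[0]+P[1]-P[2]-P[3])/2),np.linalg.norm((P[0]+P[3]-P[2]-P[1])/2),'c',P.mean(0))
# top view: same 4 corners (crop 5.33x, then x0.75 -> 4x; offset 145,175)
a=(P[0]+P[1]-P[2]-P[3]);a/=np.linalg.norm(a);b=(P[3]+P[0]-P[1]-P[2]);b/=np.linalg.norm(b);print('tx',a,'ty',b,a@b,'yaw x',np.degrees(np.arctan2(a[1],a[0])))
# crossbar corner projections in the top and scene view for a few heights
i=cv2.imread('pics/top0.png');s=cv2.imread('pics/scene0.png')
c1=cv2.resize(i[180:240,145:215],None,fx=8,fy=8,interpolation=2)[:, :400]
c1=cv2.resize(i[185:240,150:205],(400,400),interpolation=2);c2=cv2.resize(s[122:172,302:352],(400,400),interpolation=2)
k1=400/55;k2=8
for z,col in((.14,(0,0,255)),(.155,(0,255,0)),(.17,(255,0,0))):
    P=np.array([onz('wrist',c,z,pose) for c in C])
    for q in proj('top',P): cv2.circle(c1,tuple(((q-[150,185])*k1).astype(int)),3,col,-1)
    for q in proj('scene',P): cv2.circle(c2,tuple(((q-[302,122])*k2).astype(int)),3,col,-1)
# handle crop
t=cv2.imread('pics/w_tray.png')
cv2.imwrite('pics/chk.png',np.hstack([c1,c2]))
h=cv2.cvtColor(t,cv2.COLOR_BGR2HSV)
pt=load('w_tray')
for z in (.153,.163,.173):
    A,B=onz('wrist',(186.5,257.5),z,pt),onz('wrist',(275,275.5),z,pt);print('handle',z,A,B,np.linalg.norm(A-B))
E
python3 m2.py
```

```text
0.13 cross 0.05835016729110083 0.05837220974942625 sep 0.08835092612638362 0.05836103478595414 c [0.5345 0.2928 0.13  ]
0.14 cross 0.05668898387910512 0.05671039880596275 sep 0.0858356446845429 0.05669954198491949 c [0.5352 0.2903 0.14  ]
0.145 cross 0.055858392173107306 0.0558794933342309 sep 0.08457800396362267 0.055868795584402116 c [0.5356 0.289  0.145 ]
0.15 cross 0.055027800467109436 0.055048587862499145 sep 0.08332036324270238 0.055038049183884816 c [0.536  0.2877 0.15  ]
0.155 cross 0.05419720876111159 0.05421768239076739 sep 0.08206272252178187 0.054207302783367495 c [0.5363 0.2865 0.155 ]
0.16 cross 0.05336661705511377 0.05338677691903553 sep 0.08080508180086164 0.053376556382850174 c [0.5367 0.2852 0.16  ]
tx [ 0.9503 -0.3113  0.    ] ty [ 0.3089  0.9511 -0.    ] -0.0025275772877075596 yaw x -18.135726387190477
handle 0.153 [ 0.4369 -0.2996  0.153 ] [ 0.4571 -0.3933  0.153 ] 0.09592655528370397
handle 0.163 [ 0.443  -0.2993  0.163 ] [ 0.4625 -0.3899  0.163 ] 0.09270132053259261
handle 0.173 [ 0.4491 -0.2991  0.173 ] [ 0.4679 -0.3865  0.173 ] 0.08947608578148128
```

View pics/chk.png

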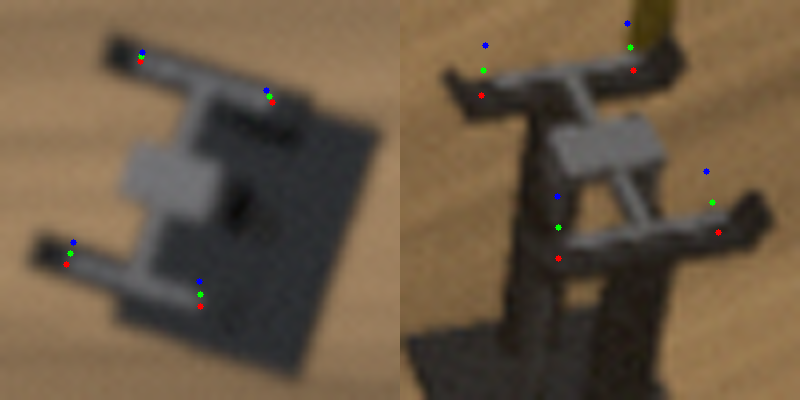

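The reprojected crossbar ends put the hanger top at z≈0.148 in all views, matching the 84/56 mm sizes. So tongs_grip is about (0.536, 0.288, 0.109), yaw −18.1°.

```bash
cat >> h.py <<'E'
def down(yaw):
    "tool pointing down with tool x at yaw deg"
    c,s=np.cos(np.radians(yaw)),np.sin(np.radians(yaw)); return np.array([[c,s,0],[s,-c,0],[0,0,-1.]])
E
python3 - <<'E'
from h import *
print(sense()['q']);todelta([.536,.288,.272],down(-18.1));todelta([.536,.288,.45],down(-18.1))
E
```

```text
[-0.0305  0.1804 -0.4536  1.6999  0.0814  1.2798 -1.6347]
rot [-0.05  0.   43.15] shift [ 0.0976 -0.0897  0.2288]
rot [-0.05  0.   43.15] shift [ 0.0976 -0.0898  0.0508]
```

```bash
python3 -m pendant '[[[0,0,43.2,0.0976,-0.09,0.05,1],[0,0,43.2,0.0976,-0.09,0.05,1],[0,0,43.2,0.0976,-0.09,0.05,1],[0,0,43.2,0.0976,-0.09,0.05,1],[0,0,43.2,0.0976,-0.09,0.05,1],[0,0,43.2,0.0976,-0.09,0.05,1],[0,0,43.2,0.0976,-0.09,0.05,1],[0,0,43.2,0.0976,-0.09,0.05,1]]]'
python3 -c "
from h import *
i,p=snap('wrist','w_tongs');print(sense()['q']);todelta([.536,.288,.272],down(-18.1))
cv2.imwrite('pics/w_t.png',i)"
```

```text
clock: 2.92
tool_pos: [0.5383, 0.2834, 0.4503]
eef_rot: [3.099, -0.504, 0.0]
wrist_force: [-0.3, -0.9, 0.5]
opening: 0.996
[-0.3028  0.3749 -0.356   1.5594  0.1369  1.2322 -2.5728]
rot [ 0.06 -0.03 -0.25] shift [-0.0034 -0.0036  0.1785]
```

View pics/w_t.png

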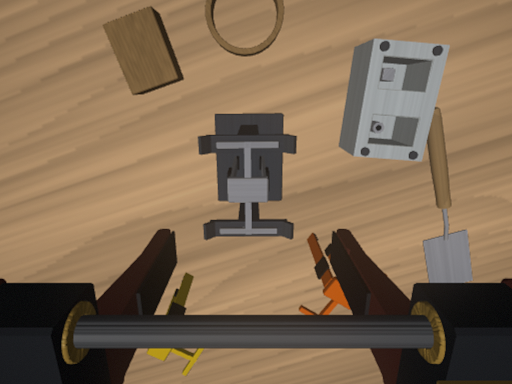

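The hanger is upright in view: crossbars centred at (247.5,146) and (249,231).

Run:
```python
from h import *
pose=load('w_tongs')
i=cv2.imread('pics/w_tongs.png');h=cv2.cvtColor(i,cv2.COLOR_BGR2HSV)
m=((h[...,2]>78)&(h[...,1]<60)).astype(np.uint8);m[:130]=0;m[245:]=0;m[:,:195]=0;m[:,300:]=0
n,l,st,ce=cv2.connectedComponentsWithStats(m);k=1+st[1:,4].argmax();print(st[k])
ys,xs=np.nonzero(l==k)
E_=[]
for lo,hi in((0,10),(0,0)):pass
t=ys<ys.min()+6;b=ys>ys.max()-6
C=[(xs[t].min(),np.median(ys[t])),(xs[t].max(),np.median(ys[t])),(xs[b].min(),np.median(ys[b])),(xs[b].max(),np.median(ys[b]))];print(C)
for z in(.143,.148,.153):
  P=np.array([onz('wrist',c,z,pose) for c in C]);print(z,P.mean(0),np.linalg.norm(P[0]-P[1]),np.linalg.norm(P[2]-P[3]),'sep',np.linalg.norm(P[0]+P[1]-P[2]-P[3])/2)
a=P[0]+P[1]-P[2]-P[3];print('yaw',np.degrees(np.arctan2(a[1],a[0])),[np.degrees(np.arctan2(*(P[j]-P[j+1])[[0,1]])) for j in(0,2)])
```

```text
[ 216  141   63   94 2232]
[(np.int64(216), np.float64(144.0)), (np.int64(278), np.float64(144.0)), (np.int64(219), np.float64(231.0)), (np.int64(277), np.float64(231.0))]
0.143 [0.5349 0.2889 0.143 ] 0.05609406857285523 0.05724491847071438 sep 0.08598490768229676
0.148 [0.5363 0.2883 0.148 ] 0.05511773367363437 0.05624855266719955 sep 0.08448831333083741
0.153 [0.5377 0.2877 0.153 ] 0.05414139877441357 0.055252186863684674 sep 0.08299171897937806
yaw -18.065128083275233 [np.float64(18.399597525058702), np.float64(18.41727523832468)]
```

```bash
python3 -m pendant '[[[0,0,-0.2,-0.0034,-0.0036,0.02,1],[0,0,-0.2,-0.0034,-0.0036,0.06,1],[0,0,-0.2,-0.0034,-0.0036,0.10,1],[0,0,-0.2,-0.0034,-0.0036,0.13,1],[0,0,-0.2,-0.0034,-0.0036,0.155,1],[0,0,-0.2,-0.0034,-0.0036,0.17,1],[0,0,-0.2,-0.0034,-0.0036,0.178,1],[0,0,-0.2,-0.0034,-0.0036,0.178,1],[0,0,-0.2,-0.0034,-0.0036,0.178,1]]]'
python3 -c "
from h import *
todelta([.536,.288,.272],down(-18.1));print(sense()['wrist_force'])"
```

```text
clock: 3.72
tool_pos: [0.5357, 0.2897, 0.2733]
eef_rot: [-3.102, 0.496, -0.001]
wrist_force: [0.8, -0.1, 0.3]
opening: 1.0
rot [-0.02 -0.03 -0.07] shift [0.0008 0.0015 0.0013]
[ 0.7647 -0.0626  0.2777]
```

```bash
python3 -m pendant '[[[0,0,0,0.0005,0.0012,0.001,0.5],[0,0,0,0.0005,0.0012,0.001,0.5],[0,0,0,0.0005,0.0012,0.001,0.5],[0,0,0,0.0005,0.0012,0.001,0.5],[0,0,0,0.0005,0.0012,0.001,0.465],[0,0,0,0.0005,0.0012,0.001,0.465],[0,0,0,0.0005,0.0012,0.001,0.465]]]'
python3 -c "
from h import *
print(tool()[1],sense()['wrist_force'],sense()['opening']*88)"
```

```text
clock: 4.3
tool_pos: [0.5353, 0.289, 0.2718]
eef_rot: [-3.102, 0.497, -0.0]
wrist_force: [0.7, -0.9, -0.7]
opening: 0.51
[0.5353 0.289  0.2718] [ 0.71   -0.8504 -0.7034] 44.873549119509015
```

```bash
python3 -m pendant '[[[0,0,0,0,0,0,0.465],[0,0,0,0,0,0,0.465],[0,0,0,0,0,0,0.465],[0,0,0,0,0,0,0.465],[0,0,0,0,0,0,0.465],[0,0,0,0,0,0,0.465]]]'
python3 -c "
from h import *
print(tool()[1],sense()['wrist_force'],sense()['opening']*88)"
```

```text
clock: 4.8
tool_pos: [0.5353, 0.2889, 0.2716]
eef_rot: [-3.102, 0.497, -0.0]
wrist_force: [0.2, 0.5, -0.5]
opening: 0.465
[0.5353 0.2889 0.2716] [ 0.1643  0.5499 -0.4779] 40.89986649136402
```

```bash
python3 -m pendant '[[[0,0,0,0,0,-0.01,0.465],[0,0,0,0,0,-0.03,0.465],[0,0,0,0,0,-0.06,0.465],[0,0,0,0,0,-0.095,0.465],[0,0,0,0,0,-0.13,0.465],[0,0,0,0,0,-0.15,0.465],[0,0,0,0,0,-0.155,0.465],[0,0,0,0,0,-0.155,0.465]]]'
python3 -c "
from h import *
snap('wrist','w_lift');print(tool()[1],sense()['wrist_force'],sense()['opening']*88)
i,_=snap('scene','s_lift')
a=cv2.imread('pics/w_lift.png')
cv2.imwrite('pics/lift.png',np.hstack([cv2.resize(a,(400,300)),cv2.resize(i[60:210,200:400],(400,300),interpolation=2)]))"
```

```text
clock: 5.47
tool_pos: [0.5353, 0.2889, 0.4286]
eef_rot: [-3.1, 0.497, -0.004]
wrist_force: [0.1, -0.7, -2.2]
opening: 0.471
[0.5351 0.2887 0.4266] [ 0.364  -0.4654 -1.6397] 40.955257083613915
```

View pics/lift.png

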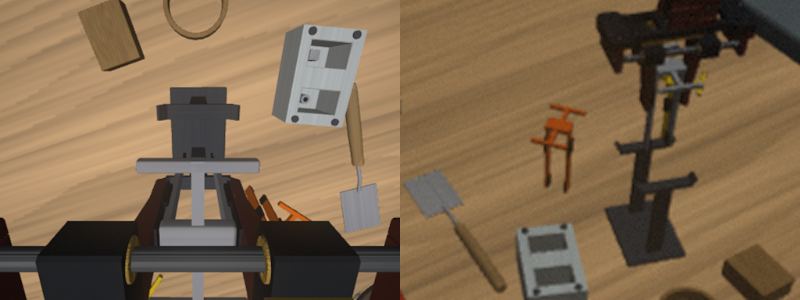

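Tongs are held and clear of the rack. Next: refine the spacer's position from both wrist views and the tongs' height in the hand.

```bash
cat > m3.py <<'E'
from h import *
out=[]
def center(n,guess,z):
    pose=load(n);i=cv2.imread(f'pics/{n}.png');return onz('wrist',guess,z,pose)
pics=[]
for n,s in(('w_rack',(40+433/1.695,235/1.692)),('w_tongs',(377,127)),('w_lift',(305*1.28,99*1.28))):
    i=cv2.imread(f'pics/{n}.png');x,y=np.round(s).astype(int)
    c=i[y-12:y+13,x-12:x+13];pics.append(cv2.resize(c,(250,250),interpolation=0))
    pose=load(n)
    pred=proj('wrist',np.array([[.5272,.1194,.03],[.5272,.1238,.03],[.5272,.1194,.068]]),pose);print(n,(x,y),pred)
    g=cv2.cvtColor(c,cv2.COLOR_BGR2GRAY)
    m=(g<60).astype(np.uint8);k,l,st,ce=cv2.connectedComponentsWithStats(m)
    for j in range(1,k):print('  dark',ce[j]+[x-12,y-12],st[j,4],onz('wrist',ce[j]+[x-12,y-12],.03,pose))
# blocks screws again in w_lift and w_tongs
for n,G in(('w_tongs',[(384,46),(437,50),(413,155),(365,152)]),('w_lift',[(299*1.28,31*1.28),(357*1.28,34*1.28),(340*1.28,121*1.28),(295*1.28,119*1.28)])):
    i=cv2.imread(f'pics/{n}.png');g=cv2.cvtColor(i,cv2.COLOR_BGR2GRAY);pose=load(n);S=[]
    for q in G:
        x,y=np.round(q).astype(int);m=(g[y-7:y+8,x-7:x+8]<75).astype(np.uint8);k,l,st,ce=cv2.connectedComponentsWithStats(m);j=1+st[1:,4].argmax();S.append(onz('wrist',ce[j]+[x-7,y-7],.068,pose));print(st[j,4],end=' ')
    S=np.array(S);a=S[0]+S[1]-S[2]-S[3];a/=np.linalg.norm(a);print(n,'c',S.mean(0),[np.linalg.norm(S[k]-S[k-1]).round(4) for k in range(4)],'yaw',np.degrees(np.arctan2(a[1],a[0])),'near',S.mean(0)-.03*a)
cv2.imwrite('pics/sp.png',np.hstack(pics))
# hanger height in tool frame
c=camera_info('wrist');H=np.array(c['hand_eye'])
for v in(158*1.28,172*1.28):
    d=H[:3,:3]@[(253.5-c['cx'])/c['fx'],(v-c['cy'])/c['fy'],1];t=(.042+.0035*(1 if v<210 else -1)-H[0,3])/d[0];print('crossbar edge',v,H[:3,3]+t*d)
E
python3 m3.py
```

```text
w_rack (np.int64(295), np.int64(139)) [[298.0587 140.3893]
 [295.2998 139.0566]
 [301.8997 144.7096]]
  dark [296.6667 139.25  ] 12 [0.5278 0.1219 0.03  ]
w_tongs (np.int64(377), np.int64(127)) [[380.307  126.8282]
 [376.8108 127.963 ]
 [393.1978 130.4849]]
  dark [378.1176 127.4118] 17 [0.5274 0.1221 0.03  ]
w_lift (np.int64(390), np.int64(127)) [[392.9419 126.2086]
 [389.2174 127.3948]
 [407.917  129.9709]]
  dark [390.7222 126.8333] 18 [0.5273 0.122  0.03  ]
67 69 50 47 w_tongs c [0.5548 0.1077 0.068 ] [np.float64(0.1115), np.float64(0.0562), np.float64(0.1112), np.float64(0.0561)] yaw -22.92206918552533 near [0.5272 0.1193 0.068 ]Traceback (most recent call last):
  File "m3.py", line 18, in <module>
    x,y=np.round(q).astype(int);m=(g[y-7:y+8,x-7:x+8]<75).astype(np.uint8);k,l,st,ce=cv2.connectedComponentsWithStats(m);j=1+st[1:,4].argmax();S.append(onz('wrist',ce[j]+[x-7,y-7],.068,pose));print(st[j,4],end=' ')
                                                                                                                             ~~~~~~~~~~~~~~~^^
ValueError: attempt to get argmax of an empty sequence
```

Run:
```python
from h import *
i=cv2.imread('pics/w_lift.png');x0,y0=150,185
c=camera_info('wrist');H=np.array(c['hand_eye'])
g=cv2.cvtColor(i,cv2.COLOR_BGR2GRAY)
for u in(195,310): print(u,[int(v) for v in g[190:235,u]])
print([int(v) for v in g[212,165:345:1]])
def at(u,v,x):
    d=H[:3,:3]@[(u-c['cx'])/c['fx'],(v-c['cy'])/c['fy'],1];return H[:3,3]+(x-H[0,3])/d[0]*d
for v in range(198,226,3): print(v,at(253,v,.0455).round(4),at(253,v,.0385).round(4))
todelta([.5276,.1213,.4266],down(-22.9))
print(sense()['q'])
```

```text
195 [175, 176, 178, 177, 175, 172, 170, 170, 169, 168, 169, 153, 98, 66, 70, 72, 92, 123, 134, 138, 138, 138, 137, 138, 139, 140, 141, 140, 141, 141, 134, 125, 137, 146, 147, 147, 148, 149, 149, 148, 148, 148, 148, 148, 149]
310 [154, 154, 153, 149, 138, 131, 132, 132, 134, 136, 139, 127, 88, 65, 69, 71, 90, 122, 136, 139, 140, 139, 139, 140, 140, 141, 140, 140, 140, 141, 135, 131, 146, 149, 146, 145, 146, 146, 146, 145, 144, 143, 146, 151, 157]
[167, 166, 165, 163, 159, 157, 157, 160, 154, 139, 139, 139, 138, 138, 138, 139, 139, 139, 139, 138, 139, 138, 138, 137, 138, 137, 137, 137, 138, 137, 137, 137, 137, 136, 137, 136, 138, 136, 138, 137, 136, 136, 137, 137, 137, 136, 137, 137, 136, 136, 137, 136, 135, 136, 135, 136, 137, 136, 136, 136, 137, 136, 136, 136, 136, 135, 136, 135, 136, 136, 135, 136, 136, 137, 136, 136, 137, 136, 136, 135, 135, 137, 139, 140, 138, 137, 136, 136, 136, 136, 136, 137, 136, 136, 136, 135, 136, 136, 136, 137, 137, 136, 137, 137, 137, 137, 137, 137, 137, 137, 137, 137, 137, 137, 138, 137, 137, 137, 138, 138, 137, 138, 139, 137, 138, 137, 138, 139, 138, 138,
[... 161 characters left out ...]
141, 141, 142, 138, 122, 118, 137, 150, 148, 149, 151, 150, 152, 152, 153, 152, 153, 153]
198 [0.0455 0.0007 0.1332] [0.0385 0.0007 0.1538]
201 [0.0455 0.0007 0.1298] [0.0385 0.0007 0.1498]
204 [0.0455 0.0007 0.1266] [0.0385 0.0007 0.1459]
207 [0.0455 0.0007 0.1235] [0.0385 0.0007 0.1423]
210 [0.0455 0.0007 0.1206] [0.0385 0.0007 0.1389]
213 [0.0455 0.0007 0.1178] [0.0385 0.0007 0.1356]
216 [0.0455 0.0007 0.1152] [0.0385 0.0007 0.1325]
219 [0.0455 0.0007 0.1127] [0.0385 0.0007 0.1296]
222 [0.0455 0.0007 0.1103] [0.0385 0.0007 0.1267]
225 [0.0455 0.0007 0.108 ] [0.0385 0.0007 0.124 ]
rot [0.09 0.06 4.69] shift [ 0.0452  0.1611 -0.001 ]
[-0.3095  0.3929 -0.3593  1.5942  0.1459  1.183  -2.5879]
```

```bash
python3 -m pendant '[[[0,0,4.7,0.01,0.036,0,0.465],[0,0,4.7,0.02,0.072,0,0.465],[0,0,4.7,0.03,0.108,0,0.465],[0,0,4.7,0.04,0.142,0,0.465],[0,0,4.7,0.0452,0.161,0,0.465],[0,0,4.7,0.0452,0.161,0.03,0.465],[0,0,4.7,0.0452,0.161,0.06,0.465],[0,0,4.7,0.0452,0.161,0.085,0.465],[0,0,4.7,0.0452,0.161,0.085,0.465],[0,0,4.7,0.0452,0.161,0.085,0.465]]]'
python3 -c "
from h import *
todelta([.5276,.1213,.263],down(-22.9));print(sense()['q'][6],sense()['opening']*88)
i,_=snap('wrist','w_in');s,_=snap('scene','s_in')
cv2.imwrite('pics/in.png',np.hstack([cv2.resize(i[:250,120:420],(420,350),interpolation=2),cv2.resize(s[110:230,220:330],(321,350),interpolation=2)]))"
```

```text
clock: 6.4
tool_pos: [0.5272, 0.1216, 0.3395]
eef_rot: [3.077, -0.623, -0.008]
wrist_force: [0.3, -0.2, -1.3]
opening: 0.471
rot [0.18 0.26 0.01] shift [ 0.0008 -0.0002  0.0765]
-2.3999028724377833 41.457117287276645
```

View pics/in.png

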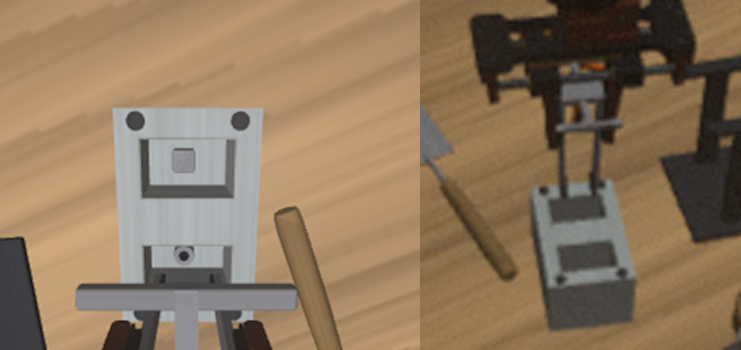

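The block is square to the tongs, and the spacer at (183,255) lies between the legs at about (150,325) and (210,325). Lowering now.

```bash
python3 -m pendant '[[[0.1,0.2,0,0.0006,-0.0002,0.02,0.465],[0.1,0.2,0,0.0006,-0.0002,0.04,0.465],[0.1,0.2,0,0.0006,-0.0002,0.055,0.465],[0.1,0.2,0,0.0006,-0.0002,0.065,0.465],[0.1,0.2,0,0.0006,-0.0002,0.071,0.465],[0.1,0.2,0,0.0006,-0.0002,0.0735,0.465],[0.1,0.2,0,0.0006,-0.0002,0.0755,0.465],[0.1,0.2,0,0.0006,-0.0002,0.076,0.465],[0.1,0.2,0,0.0006,-0.0002,0.076,0.465]]]'
python3 -c "
from h import *
todelta([.5276,.1213,.263],down(-22.9));print(sense()['opening']*88,sense()['wrist_force'],tool()[1])"
```

```text
clock: 7.25
tool_pos: [0.5288, 0.1219, 0.2663]
eef_rot: [-3.078, 0.623, -0.007]
wrist_force: [-0.4, 0.1, -1.2]
opening: 0.472
rot [-0.13 -0.25 -0.  ] shift [-0.0009  0.001   0.0033]
41.52771986498035 [-0.4205  0.0882 -1.1893] [0.5288 0.1219 0.2663]
```

```bash
python3 -m pendant '[[[0,-0.2,0,-0.0008,0.0007,0.0015,0.465],[0,-0.2,0,-0.0008,0.0007,0.003,0.465],[0,-0.2,0,-0.0008,0.0007,0.003,0.465],[0,-0.2,0,-0.0008,0.0007,0.003,0.465]]]'
python3 -c "
from h import *
todelta([.5276,.1213,.263],down(-22.9));print(sense()['opening']*88,sense()['wrist_force'],tool()[1])"
```

```text
clock: 7.58
tool_pos: [0.5276, 0.1214, 0.2626]
eef_rot: [-3.077, 0.623, -0.0]
wrist_force: [-0.2, 1.0, -0.9]
opening: 0.47
rot [-0.1  0.  -0. ] shift [ 0.0001  0.0001 -0.0004]
41.3362061946027 [-0.2306  0.9655 -0.9214] [0.5276 0.1214 0.2626]
```

```bash
python3 -m pendant '[[[0,0,0,0,0,0,0.44],[0,0,0,0,0,0,0.42],[0,0,0,0,0,0,0.3],[0,0,0,0,0,0,0.2],[0,0,0,0,0,0,0.2],[0,0,0,0,0,0,0.2],[0,0,0,0,0,0,0.2],[0,0,0,0,0,0,0.2]]]'
python3 -c "
from h import *
print(sense()['opening']*88,sense()['wrist_force'],tool()[1])"
```

```text
clock: 8.25
tool_pos: [0.5276, 0.1215, 0.2627]
eef_rot: [-3.077, 0.623, -0.001]
wrist_force: [-0.7, 0.2, 0.9]
opening: 0.436
38.369173115866644 [-0.6816  0.2283  0.8508] [0.5276 0.1215 0.2627]
```

```bash
python3 -m pendant '[[[0,0,0,0,0,-0.008,0.2],[0,0,0,0,0,-0.025,0.2],[0,0,0,0,0,-0.05,0.2],[0,0,0,0,0,-0.08,0.2],[0,0,0,0,0,-0.115,0.2],[0,0,0,0,0,-0.15,0.2],[0,0,0,0,0,-0.175,0.2],[0,0,0,0,0,-0.18,0.2],[0,0,0,0,0,-0.18,0.2]]]'
cat > m4.py <<'E'
from h import *
s=sense();print(s['opening']*88,s['wrist_force'],tool()[1],s['q'])
pt=load('w_tray')
Wt=[onz('wrist',u,.138,pt) for u in((188,209),(296,234),(341,93),(220,58))]
Wt=np.array(Wt);print('wall tops',Wt,[np.linalg.norm(Wt[k]-Wt[k-1]).round(4) for k in range(4)])
y=(Wt[0]+Wt[3]-Wt[1]-Wt[2]);y/=np.linalg.norm(y);x=np.cross(y,[0,0,1]);print('yaw x',np.degrees(np.arctan2(x[1],x[0])))
hm=np.array([.4528,-.3446,.163]);back=(Wt[0]+Wt[1])/2;print('handle->back wall along x',(back-hm)@x,'cross offset',(back-hm)@y,((Wt[2]+Wt[3])/2-hm)@y)
F=back+.037*x;F[2]=.108;F1=hm+.075*x;print('floor est',F,F1)
for n,u in(('nut',(232,127)),('foot',(264,133)),('clamp',(296,140))):
    P=onz('wrist',u,.122,pt);print(n,P,'ahead',(P-F)@x,'side',(P-F)@y)
E
python3 m4.py; python3 -c "
from h import *
snap('wrist','w_up');i=cv2.imread('pics/w_up.png');print(i.shape)"
```

```text
clock: 9.0
tool_pos: [0.5275, 0.1213, 0.4448]
eef_rot: [-3.076, 0.623, -0.006]
wrist_force: [-0.0, 0.6, -0.9]
opening: 0.438
38.545001709574585 [-0.0478  0.5717 -0.9386] [0.5275 0.1213 0.4448] [-0.0671  0.2529 -0.3018  1.7327  0.0804  1.163  -2.3621]
wall tops [[ 0.4822 -0.2804  0.138 ]
 [ 0.5049 -0.3963  0.138 ]
 [ 0.6515 -0.3675  0.138 ]
 [ 0.6312 -0.2527  0.138 ]] [np.float64(0.1515), np.float64(0.1181), np.float64(0.1494), np.float64(0.1166)]
yaw x 10.58186736607864
handle->back wall along x 0.041230342240306785 cross offset -0.0013617948617317694 -0.0007015186064160992
floor est [ 0.5299 -0.3316  0.108 ] [ 0.5265 -0.3308  0.163 ]
nut [ 0.5773 -0.2875  0.122 ] ahead 0.054667234804097915 side 0.03462171875384649
foot [ 0.5857 -0.3196  0.122 ] ahead 0.05703167858842151 side 0.0015155665312176902
clamp [ 0.5933 -0.3526  0.122 ] ahead 0.05843954017112125 side -0.03226016703587729
(384, 512, 3)
```

Run:
```python
from h import *
todelta([.528,-.331,.4448],down(11))
```

```text
rot [ -0.1   -0.08 -33.9 ] shift [ 0.1767  0.4162 -0.0027]
```

```bash
python3 -m pendant '[[[0,0,-2,0.008,0.02,0,0.2],[0,0,-5,0.024,0.056,0,0.2],[0,0,-9,0.04,0.094,0,0.2],[0,0,-13,0.056,0.132,0,0.2],[0,0,-17,0.072,0.17,0,0.2],[0,0,-21,0.088,0.208,0,0.2],[0,0,-25,0.104,0.246,0,0.2],[0,0,-29,0.12,0.284,0,0.2],[0,0,-33.9,0.136,0.322,0,0.2],[0,0,-33.9,0.152,0.36,0,0.2],[0,0,-33.9,0.166,0.392,0,0.2],[0,0,-33.9,0.174,0.41,0,0.2],[0,0,-33.9,0.1767,0.4162,0,0.2],[0,0,-33.9,0.1767,0.4162,0,0.2],[0,0,-33.9,0.1767,0.4162,0.03,0.2],[0,0,-33.9,0.1767,0.4162,0.045,0.2],[0,0,-33.9,0.1767,0.4162,0.05,0.2],[0,0,-33.9,0.1767,0.4162,0.05,0.2]]]'
python3 -c "
from h import *
todelta([.528,-.331,.3635],down(11));print(sense()['opening']*88,sense()['wrist_force'],tool()[1],sense()['q'][6])
i,_=snap('wrist','w_tr2');s,_=snap('scene','s_tr2')
cv2.imwrite('pics/tr2.png',np.hstack([cv2.resize(i[:270,90:420],(428,350),interpolation=2),cv2.resize(s[150:300,40:190],(350,350),interpolation=2)]))"
```

```text
clock: 10.55
tool_pos: [0.5284, -0.3288, 0.3899]
eef_rot: [-3.122, -0.305, 0.003]
wrist_force: [0.3, 0.9, -1.4]
opening: 0.44
rot [-0.27  0.1   0.14] shift [-0.0008  0.0022  0.0264]
38.743268659606294 [ 0.2962  0.9323 -1.3816] [ 0.5284 -0.3288  0.3899] -0.9498781306880226
```

View pics/tr2.png

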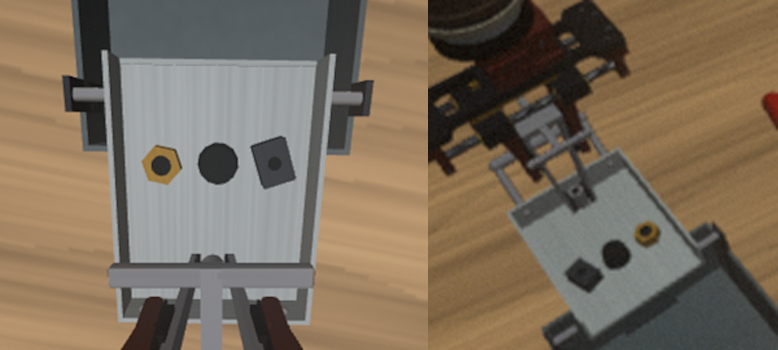

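The spacer is in the jaws (scene crop (577,190)) and the tray is square to the tongs, with the spares well ahead. Lowering.

```bash
python3 -m pendant '[[[-0.2,0.1,0,-0.0008,0.0018,0.01,0.2],[-0.2,0.1,0,-0.0008,0.0018,0.018,0.2],[-0.2,0.1,0,-0.0008,0.0018,0.022,0.2],[-0.2,0.1,0,-0.0008,0.0018,0.0245,0.2],[-0.2,0.1,0,-0.0008,0.0018,0.026,0.2],[-0.2,0.1,0,-0.0008,0.0018,0.026,0.2],[-0.2,0.1,0,-0.0008,0.0018,0.026,0.2]]]'
python3 -c "
from h import *
todelta([.528,-.331,.3635],down(11));print(sense()['opening']*88,sense()['wrist_force'],tool()[1],sense()['q'][6])"
```

```text
clock: 11.23
tool_pos: [0.5279, -0.3329, 0.366]
eef_rot: [3.125, 0.301, 0.005]
wrist_force: [0.1, 0.1, -1.3]
opening: 0.439
rot [ 0.12 -0.16 -0.01] shift [ 0.0004 -0.0018  0.0025]
38.630837631290625 [ 0.0716  0.0945 -1.2816] [ 0.5279 -0.3329  0.366 ] -0.9511640994024938
```

```bash
python3 -m pendant '[[[0,0,0,0,0,0.001,0.2],[0,0,0,0,0,0.002,0.2],[0,0,0,0,0,0.0025,0.2],[0,0,0,0,0,0.0025,0.2]]]'
python3 -m pendant '[[[0,0,0,0,0,0.0005,0.2],[0,0,0,0,0,0.001,0.2],[0,0,0,0,0,0.001,0.2]]]'
```

```text
clock: 11.57
tool_pos: [0.5279, -0.3328, 0.3634]
eef_rot: [3.125, 0.301, 0.005]
wrist_force: [-0.7, 0.3, -2.4]
opening: 0.442
clock: 11.82
tool_pos: [0.528, -0.3328, 0.3628]
eef_rot: [3.125, 0.301, 0.005]
wrist_force: [0.1, 0.1, 0.3]
opening: 0.439
```

```bash
python3 -m pendant '[[[0,0,0,0,0,0,0.45],[0,0,0,0,0,0,0.465],[0,0,0,0,0,0,0.467],[0,0,0,0,0,0,0.467],[0,0,0,0,0,0,0.467],[0,0,0,0,0,-0.01,0.467],[0,0,0,0,0,-0.03,0.467],[0,0,0,0,0,-0.06,0.467],[0,0,0,0,0,-0.09,0.467],[0,0,0,0,0,-0.1,0.467],[0,0,0,0,0,-0.1,0.467]]]'
python3 -c "
from h import *
print(sense()['opening']*88,sense()['wrist_force'],tool()[1])
i,_=snap('wrist','w_tr3');s,_=snap('scene','s_tr3')
cv2.imwrite('pics/tr3.png',np.hstack([cv2.resize(i[:270,90:420],(428,350),interpolation=2),cv2.resize(s[150:300,40:190],(350,350),interpolation=2)]))
todelta([.5353,.289,.4286],down(-18.1))"
```

```text
clock: 12.73
tool_pos: [0.528, -0.3328, 0.4662]
eef_rot: [3.122, 0.3, 0.013]
wrist_force: [-0.7, -0.2, -0.5]
opening: 0.474
41.70158119890495 [-0.7437 -0.237  -0.5291] [ 0.528  -0.3328  0.4662]
rot [ 0.07 -0.16 29.1 ] shift [ 0.1263 -0.6086  0.0324]
```

View pics/tr3.png

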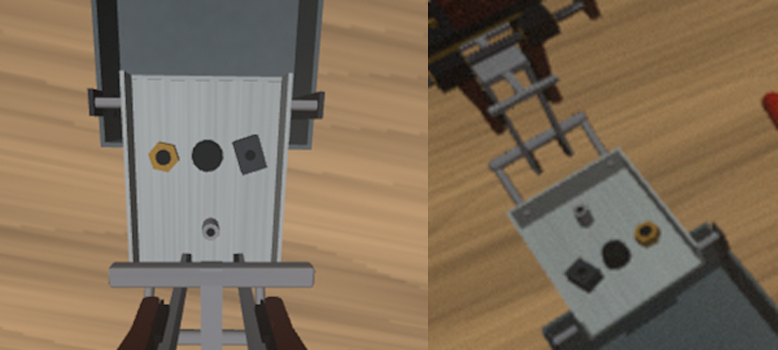

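The spacer stands alone in the tray at (211,229), clear of the tongs and the other spares. Tongs back to the rack.

```bash
python3 -m pendant '[[[0,0,1,0.004,-0.018,0.002,0.463],[0,0,3,0.012,-0.057,0.005,0.463],[0,0,5,0.02,-0.096,0.01,0.463],[0,0,7,0.028,-0.135,0.012,0.463],[0,0,9,0.036,-0.174,0.012,0.463],[0,0,11,0.044,-0.213,0.012,0.463],[0,0,13,0.052,-0.252,0.012,0.463],[0,0,15,0.06,-0.291,0.012,0.463],[0,0,17,0.068,-0.33,0.012,0.463],[0,0,19,0.076,-0.369,0.012,0.463],[0,0,21,0.085,-0.408,0.012,0.463],[0,0,23,0.093,-0.447,0.012,0.463],[0,0,25,0.101,-0.486,0.012,0.463],[0,0,27,0.109,-0.525,0.012,0.463],[0,0,29.1,0.117,-0.562,0.012,0.463],[0,0,29.1,0.123,-0.59,0.012,0.463],[0,0,29.1,0.1255,-0.603,0.012,0.463],[0,0,29.1,0.1263,-0.6086,0.012,0.463],[0,0,29.1,0.1263,-0.6086,0.012,0.463],[0,0,29.1,0.1263,-0.6086,0.012,0.463]]]'
cat > m5.py <<'E'
from h import *
print(sense()['opening']*88,sense()['wrist_force'],sense()['q'][6])
todelta([.5353,.289,.4286],down(-18.1))
i,p=snap('wrist','w_home')
for n in('w_lift','w_home'):
    g=cv2.cvtColor(cv2.imread(f'pics/{n}.png'),cv2.COLOR_BGR2GRAY)
    for u in(195,310): print(n,u,g[196:226,u].tolist())
E
python3 m5.py
```

```text
clock: 14.5
tool_pos: [0.5359, 0.2872, 0.4485]
eef_rot: [3.099, -0.496, 0.004]
wrist_force: [-0.3, 0.9, -0.8]
opening: 0.468
41.192537251210865 [-0.349   0.8802 -0.8366] -2.579745422213366
rot [ 0.15 -0.16 -0.08] shift [-0.0012 -0.0016  0.0199]
w_lift 195 [170, 170, 169, 168, 169, 153, 98, 66, 70, 72, 92, 123, 134, 138, 138, 138, 137, 138, 139, 140, 141, 140, 141, 141, 134, 125, 137, 146, 147, 147]
w_lift 310 [132, 132, 134, 136, 139, 127, 88, 65, 69, 71, 90, 122, 136, 139, 140, 139, 139, 140, 140, 141, 140, 140, 140, 141, 135, 131, 146, 149, 146, 145]
w_home 195 [165, 165, 166, 166, 167, 149, 94, 64, 70, 70, 91, 121, 134, 137, 138, 137, 137, 137, 138, 139, 139, 140, 138, 140, 133, 127, 141, 149, 148, 147]
w_home 310 [136, 137, 137, 137, 141, 130, 90, 65, 69, 70, 91, 123, 136, 138, 139, 139, 138, 139, 139, 140, 138, 138, 139, 140, 134, 127, 139, 145, 143, 143]
```

```bash
python3 -m pendant '[[[0.1,-0.1,0,-0.0012,-0.0016,0.005,0.463],[0.1,-0.1,0,-0.0012,-0.0016,0.03,0.463],[0.1,-0.1,0,-0.0012,-0.0016,0.06,0.463],[0.1,-0.1,0,-0.0012,-0.0016,0.09,0.463],[0.1,-0.1,0,-0.0012,-0.0016,0.12,0.463],[0.1,-0.1,0,-0.0012,-0.0016,0.14,0.463],[0.1,-0.1,0,-0.0012,-0.0016,0.15,0.463],[0.1,-0.1,0,-0.0012,-0.0016,0.155,0.463],[0.1,-0.1,0,-0.0012,-0.0016,0.155,0.463]]]'
python3 -c "
from h import *
print(sense()['opening']*88,sense()['wrist_force'],tool()[1]);todelta([.5353,.289,.2716],down(-18.1))"
```

```text
clock: 15.3
tool_pos: [0.5355, 0.2898, 0.2941]
eef_rot: [-3.102, 0.496, -0.002]
wrist_force: [-0.5, -0.2, -0.6]
opening: 0.469
41.26959999602314 [-0.5272 -0.2411 -0.644 ] [0.5355 0.2898 0.2941]
rot [-0.03 -0.07 -0.06] shift [-0.      0.0008  0.0225]
```

```bash
python3 -m pendant '[[[0,0,0,0,0.0007,0.008,0.463],[0,0,0,0,0.0007,0.014,0.463],[0,0,0,0,0.0007,0.018,0.463],[0,0,0,0,0.0007,0.0205,0.463],[0,0,0,0,0.0007,0.0215,0.463],[0,0,0,0,0.0007,0.022,0.463],[0,0,0,0,0.0007,0.022,0.463]]]'
python3 -c "
from h import *
print(sense()['opening']*88,sense()['wrist_force'],tool()[1]);todelta([.5353,.289,.2716],down(-18.1))"
```

```text
clock: 15.88
tool_pos: [0.5352, 0.29, 0.2726]
eef_rot: [-3.101, 0.494, -0.003]
wrist_force: [0.2, 1.3, -1.9]
opening: 0.465
40.94425028173908 [ 0.1523  1.3398 -1.9213] [0.5352 0.29   0.2726]
rot [-0.08 -0.1   0.  ] shift [0.0004 0.0009 0.001 ]
```

```bash
python3 -m pendant '[[[0,0,0,0.0003,0.0008,0.001,0.463],[0,0,0,0.0003,0.0008,0.0012,0.463],[0,0,0,0.0003,0.0008,0.0012,0.463]]]'
python3 -m pendant '[[[0,0,0,0,0,0,0.5],[0,0,0,0,0,0,0.6],[0,0,0,0,0,0,0.8],[0,0,0,0,0,0,1],[0,0,0,0,0,0,1],[0,0,0,0,0,0,1],[0,0,0,0,0,0,1],[0,0,0,0,0,0,1],[0,0,0,0,0,0,1],[0,0,0,0,0,0,1]]]'
```

```text
clock: 16.13
tool_pos: [0.5353, 0.289, 0.2716]
eef_rot: [-3.101, 0.494, -0.003]
wrist_force: [-0.6, 0.5, 0.1]
opening: 0.465
clock: 16.97
tool_pos: [0.5352, 0.289, 0.2713]
eef_rot: [-3.102, 0.494, -0.003]
wrist_force: [0.5, -0.4, -0.2]
opening: 1.002
```

Open and resting. Now up, and check the hang numerically.

```bash
python3 -m pendant '[[[0,0,0,0,0,-0.01,1],[0,0,0,0,0,-0.04,1],[0,0,0,0,0,-0.08,1],[0,0,0,0,0,-0.12,1],[0,0,0,0,0,-0.155,1],[0,0,0,0,0,-0.177,1],[0,0,0,0,0,-0.18,1],[0,0,0,0,0,-0.18,1]]]'
cat > m6.py <<'E'
from h import *
i,pose=snap('wrist','w_hung');print(pose[1],sense()['q'])
h=cv2.cvtColor(i,cv2.COLOR_BGR2HSV)
m=((h[...,2]>78)&(h[...,1]<60)).astype(np.uint8);m[:130]=0;m[245:]=0;m[:,:195]=0;m[:,300:]=0
n,l,st,ce=cv2.connectedComponentsWithStats(m);k=1+st[1:,4].argmax();print(st[k])
ys,xs=np.nonzero(l==k);t=ys<ys.min()+6;b=ys>ys.max()-6
C=[(f(xs[s]),np.median(ys[s])) for s in(t,b) for f in(np.min,np.max)];print(C)
for z in(.148,):
  P=np.array([onz('wrist',c,z,pose) for c in C]);print(z,P.mean(0),np.linalg.norm(P[0]-P[1]),np.linalg.norm(P[2]-P[3]),'sep',np.linalg.norm(P[0]+P[1]-P[2]-P[3])/2)
  a=P[0]+P[1]-P[2]-P[3];print('yaw',np.degrees(np.arctan2(a[1],a[0])))
for yw in(101,-79): print(yw);todelta([.4528,-.3446,.45],down(yw))
E
python3 m6.py
```

```text
clock: 17.63
tool_pos: [0.5348, 0.289, 0.4539]
eef_rot: [-3.099, 0.494, -0.008]
wrist_force: [0.2, -0.9, 0.2]
opening: 1.003
[0.5348 0.289  0.4539] [-0.3071  0.3727 -0.3633  1.5602  0.1386  1.231  -2.5801]
[ 223  136   63   94 2198]
[(np.int64(223), np.float64(138.5)), (np.int64(285), np.float64(138.5)), (np.int64(226), np.float64(226.0)), (np.int64(282), np.float64(226.0))]
0.148 [0.5365 0.2882 0.148 ] 0.055563565786068636 0.054684946455318885 sep 0.08506291829709452
yaw -17.987742622222264
101
rot [   0.08   -0.2  -119.1 ] shift [0.119  0.6275 0.001 ]
-79
rot [-0.17 -0.07 60.9 ] shift [0.119  0.6275 0.001 ]
```

Tongs hang where they started (hanger centre within 1 mm, yaw −18.0°). Now over to the tray handle.

```bash
python3 -m pendant '[[[0,0,-7,0.004,0.02,0,1],[0,0,-14,0.012,0.058,0,1],[0,0,-21,0.019,0.096,0,1],[0,0,-28,0.026,0.134,0,1],[0,0,-35,0.033,0.172,0,1],[0,0,-42,0.04,0.21,0,1],[0,0,-49,0.047,0.248,0,1],[0,0,-56,0.054,0.286,0,1],[0,0,-63,0.061,0.324,0,1],[0,0,-70,0.068,0.362,0,1],[0,0,-77,0.075,0.4,0,1],[0,0,-84,0.083,0.438,0,1],[0,0,-91,0.09,0.476,0,1],[0,0,-98,0.098,0.514,0,1],[0,0,-105,0.105,0.552,0,1],[0,0,-112,0.112,0.59,0,1],[0,0,-119,0.118,0.62,0,1],[0,0,-119,0.119,0.6275,0,1],[0,0,-119,0.119,0.6275,0,1],[0,0,-119,0.119,0.6275,0,1]]]'
cat > m7.py <<'E'
from h import *
print(sense()['q'])
i,pose=snap('wrist','w_hand');snap('top','t_hand');snap('scene','s_hand')
hm=np.array([.4528,-.3446,.163]);x=np.array([.9816,.1908,0]);y=np.array([-.1908,.9816,0])
P=np.array([hm+s*.045*y+dz for s in(-1,0,1) for dz in([0,0,0],)]);print('expected',proj('wrist',P,pose))
# bar edges: sample intensity along x across the bar at several y
c=i.astype(int)
for s in(0,.02,.035):
    Q=np.array([hm+s*y+k*.002*x for k in range(-8,9)]);uv=np.round(proj('wrist',Q,pose)).astype(int)
    print(s,uv[0],uv[-1],[tuple(int(t) for t in c[v,u]) if 0<=u<512 and 0<=v<384 else None for u,v in uv])
todelta([.4528,-.3446,.326],down(101))
E
python3 m7.py
```

```text
clock: 19.35
tool_pos: [0.4521, -0.3458, 0.4485]
eef_rot: [-2.002, -2.417, -0.003]
wrist_force: [0.7, 0.1, -0.7]
opening: 1.002
[ 0.8033  0.3014 -0.2983  1.6599  0.0914  1.1968  0.6714]
expected [[254.7938 237.6192]
 [254.6992 190.8359]
 [254.5949 139.2585]]
0 [236 191] [273 191] [(95, 127, 158), (95, 128, 158), (94, 126, 156), (94, 127, 157), (94, 127, 157), (83, 112, 137), (83, 83, 86), (111, 112, 116), (128, 125, 127), (128, 125, 127), (125, 124, 126), (91, 101, 112), (90, 122, 150), (89, 119, 146), (90, 120, 148), (92, 123, 152), (96, 127, 157)]
0.02 [236 169] [273 168] [(90, 123, 152), (92, 125, 154), (94, 127, 157), (94, 127, 158), (95, 128, 157), (88, 118, 146), (80, 80, 83), (108, 110, 113), (128, 125, 127), (126, 124, 125), (126, 124, 126), (97, 99, 103), (92, 124, 154), (86, 115, 142), (61, 60, 61), (62, 62, 63), (63, 63, 63)]
0.035 [236 151] [274 151] [(85, 114, 141), (91, 122, 151), (91, 123, 152), (92, 124, 154), (95, 127, 157), (96, 129, 159), (77, 78, 80), (107, 108, 112), (127, 125, 127), (128, 125, 127), (126, 124, 125), (99, 98, 100), (92, 125, 155), (91, 123, 152), (61, 59, 61), (63, 61, 63), (62, 61, 62)]
rot [ 0.08 -0.11 -0.1 ] shift [-0.0017 -0.0011  0.1239]
```

The bar lies within 1 mm of the expected line and is 11–12 mm wide. Narrowing the fingers and descending.

```bash
python3 -m pendant '[[[0,0,0,-0.0017,-0.0005,0.01,0.4],[0,0,0,-0.0017,-0.0005,0.03,0.4],[0,0,0,-0.0017,-0.0005,0.05,0.4],[0,0,0,-0.0017,-0.0005,0.06,0.4],[0,0,0,-0.0017,-0.0005,0.06,0.4],[0,0,0,-0.0017,-0.0005,0.06,0.4],[0,0,0,-0.0017,-0.0005,0.06,0.4],[0,0,0,-0.0017,-0.0005,0.06,0.4],[0,0,0,-0.0017,-0.0005,0.06,0.4],[0,0,0,-0.0017,-0.0005,0.06,0.4],[0,0,0,-0.0017,-0.0005,0.06,0.4],[0,0,0,-0.0017,-0.0005,0.06,0.4],[0,0,0,-0.0017,-0.0005,0.08,0.4],[0,0,0,-0.0017,-0.0005,0.1,0.4],[0,0,0,-0.0017,-0.0005,0.115,0.4],[0,0,0,-0.0017,-0.0005,0.121,0.4],[0,0,0,-0.0017,-0.0005,0.1225,0.4],[0,0,0,-0.0017,-0.0005,0.1225,0.4]]]'
python3 -c "
from h import *
print(sense()['wrist_force']);todelta([.4534,-.3445,.326],down(101))"
```

```text
clock: 21.0
tool_pos: [0.4532, -0.3463, 0.3283]
eef_rot: [2.0, 2.422, 0.003]
wrist_force: [0.3, 0.3, -0.4]
opening: 0.399
[ 0.3107  0.2747 -0.3548]
rot [ 0.11 -0.03 -0.1 ] shift [0.0017 0.0005 0.0023]
```

```bash
python3 -m pendant '[[[0,0,0,0.001,0.0005,0.002,0.3],[0,0,0,0.001,0.0005,0.002,0.2],[0,0,0,0.001,0.0005,0.002,0.1],[0,0,0,0.001,0.0005,0.002,0.1],[0,0,0,0.001,0.0005,0.002,0.1],[0,0,0,0.001,0.0005,0.002,0.1],[0,0,0,0.001,0.0005,0.002,0.1],[0,0,0,0.001,0.0005,0.002,0.1]]]'
python3 - <<'E'
from h import *
print(sense()['wrist_force'],sense()['opening']*88,tool())
# arc: tool y = tray +x, tool z = down. handle rel hinge: r=.1815 a0=18.63deg
r=np.hypot(.172,.058);a0=np.arctan2(.058,.172)
for t in np.radians(np.arange(0,75,4.5)): print(round(np.degrees(t),1),(.172-r*np.cos(a0+t)).round(4),(-(r*np.sin(a0+t)-.058)).round(4))
E
```

```text
clock: 21.67
tool_pos: [0.4536, -0.3452, 0.3267]
eef_rot: [1.999, 2.421, 0.003]
wrist_force: [-0.0, 0.8, 5.7]
opening: 0.127
[-0.041   0.8251  5.669 ] 11.146245301715442 (array([[-0.1891,  0.982 ,  0.0029],
       [ 0.982 ,  0.1891,  0.0002],
       [-0.0004,  0.0028, -1.    ]]), array([ 0.4536, -0.3452,  0.3267]))
0.0 -0.0 -0.0
4.5 0.0051 -0.0133
9.0 0.0112 -0.0262
13.5 0.0183 -0.0386
18.0 0.0263 -0.0503
22.5 0.0353 -0.0614
27.0 0.0451 -0.0718
31.5 0.0557 -0.0813
36.0 0.0669 -0.09
40.5 0.0789 -0.0978
45.0 0.0914 -0.1046
49.5 0.1044 -0.1105
54.0 0.1178 -0.1152
58.5 0.1316 -0.119
63.0 0.1456 -0.1216
67.5 0.1598 -0.1231
72.0 0.174 -0.1235
```

Bar gripped (11 mm). Lifting along the arc.

```bash
python3 -m pendant '[[[0,0,0,0,0.002,-0.006,0.1],[0,0,0,0,0.005,-0.0133,0.1],[0,0,0,0,0.0112,-0.0262,0.1],[0,0,0,0,0.0183,-0.0386,0.1],[0,0,0,0,0.0263,-0.0503,0.1],[0,0,0,0,0.0353,-0.0614,0.1],[0,0,0,0,0.04,-0.0667,0.1],[0,0,0,0,0.04,-0.0667,0.1]]]'
python3 -c "
from h import *
Rt,p=tool();d=p-np.array([.4536,-.3452,.3267]);print(Rt.T@d,sense()['wrist_force'],sense()['opening']*88)"
```

```text
clock: 22.33
tool_pos: [0.4922, -0.3381, 0.3944]
eef_rot: [2.001, 2.422, -0.001]
wrist_force: [-6.3, -1.9, 2.4]
opening: 0.125
[-0.0003  0.0393 -0.0677] [-6.3281 -1.8699  2.4421] 11.005309529779169
```

```bash
python3 -m pendant '[[[0,0,0,0,0.0051,-0.0051,0.1],[0,0,0,0,0.0157,-0.0146,0.1],[0,0,0,0,0.0269,-0.0233,0.1],[0,0,0,0,0.0389,-0.0311,0.1],[0,0,0,0,0.0514,-0.0379,0.1],[0,0,0,0,0.0644,-0.0438,0.1],[0,0,0,0,0.0778,-0.0485,0.1],[0,0,0,0,0.0916,-0.0523,0.1],[0,0,0,0,0.1056,-0.0549,0.1],[0,0,0,0,0.1198,-0.0564,0.1],[0,0,0,0,0.134,-0.0568,0.1],[0,0,0,0,0.1435,-0.0564,0.1],[0,0,0,0,0.1435,-0.0564,0.1],[0,0,0,0,0.1435,-0.0564,0.1],[0,0,0,0,0.1435,-0.0564,0.1],[0,0,0,0,0.1435,-0.0564,0.1],[0,0,0,0,0.1435,-0.0564,0.1],[0,0,0,0,0.1435,-0.0564,0.1]]]'
cat > m8.py <<'E'
from h import *
Rt,p=tool();d=Rt.T@(p-np.array([.4536,-.3452,.3267]));print(d,sense()['wrist_force'],sense()['opening']*88)
print('tip deg',np.degrees(np.arctan2(.058-d[2],.172-d[1]))-18.63)
i,_=snap('top','t_tip');s,_=snap('scene','s_tip');t=cv2.imread('pics/t_hand.png')
# brass blob and bin change
h=cv2.cvtColor(s,cv2.COLOR_BGR2HSV)
for n,im in(('top',i),('scene',s)):
    h=cv2.cvtColor(im,cv2.COLOR_BGR2HSV);m=((h[...,0]>12)&(h[...,0]<28)&(h[...,1]>130)&(h[...,2]>70)).astype(np.uint8)
    k,l,st,ce=cv2.connectedComponentsWithStats(m)
    print(n,[(ce[j].round().tolist(),int(st[j,4])) for j in range(1,k) if st[j,4]>4][:12])
b=np.array([.6681,-.3015,.03]);print(proj('top',b),proj('scene',b))
E
python3 m8.py
```

```text
clock: 23.83
tool_pos: [0.633, -0.3122, 0.4502]
eef_rot: [2.0, 2.418, 0.0]
wrist_force: [1.0, -5.5, 0.5]
opening: 0.125
[-0.0015  0.1827 -0.1231] [ 1.0443 -5.4921  0.4816] 11.006333390278021
tip deg 74.76633359171166
top [([352.0, 170.0], 17), ([194.0, 263.0], 312), ([118.0, 265.0], 294), ([133.0, 260.0], 5)]
scene [([380.0, 1.0], 27), ([337.0, 100.0], 256), ([282.0, 113.0], 38), ([286.0, 120.0], 27), ([333.0, 121.0], 61), ([275.0, 120.0], 17), ([268.0, 130.0], 20), ([276.0, 137.0], 76), ([285.0, 145.0], 19), ([240.0, 188.0], 149), ([380.0, 194.0], 453), ([104.0, 200.0], 5)]
[[364.2672 171.5504]] [[149.1104 302.3091]]
```

Tip is 74.8° (1.30 rad) and the brass nut shows in the bin at top-view (352,170). Holding briefly, then lowering.

```bash
python3 -m pendant '[[[0,0,0,0,0,0,0.1],[0,0,0,0,0,0,0.1],[0,0,0,0,0,0,0.1],[0,0,0,0,0,0,0.1],[0,0,0,0,0,0,0.1],[0,0,0,0,-0.0095,-0.0004,0.1],[0,0,0,0,-0.0237,0,0.1],[0,0,0,0,-0.0379,0.0015,0.1],[0,0,0,0,-0.0519,0.0041,0.1],[0,0,0,0,-0.0657,0.0079,0.1],[0,0,0,0,-0.0791,0.0126,0.1],[0,0,0,0,-0.0921,0.0185,0.1],[0,0,0,0,-0.1046,0.0253,0.1],[0,0,0,0,-0.1166,0.0331,0.1],[0,0,0,0,-0.1278,0.0418,0.1],[0,0,0,0,-0.1384,0.0513,0.1],[0,0,0,0,-0.1435,0.0564,0.1],[0,0,0,0,-0.1435,0.0564,0.1]]]'
python3 -c "
from h import *
Rt,p=tool();d=Rt.T@(p-np.array([.4536,-.3452,.3267]));print(d,sense()['wrist_force'],sense()['opening']*88)"
```

```text
clock: 25.43
tool_pos: [0.4914, -0.3374, 0.3918]
eef_rot: [-2.0, -2.42, -0.002]
wrist_force: [-1.9, 2.1, 0.4]
opening: 0.127
[ 0.0007  0.0386 -0.0651] [-1.86    2.0647  0.3985] 11.139699686740594
```

```bash
python3 -m pendant '[[[0,0,0,0,-0.0047,0.0053,0.1],[0,0,0,0,-0.0137,0.0164,0.1],[0,0,0,0,-0.0217,0.0281,0.1],[0,0,0,0,-0.0288,0.0405,0.1],[0,0,0,0,-0.0349,0.0534,0.1],[0,0,0,0,-0.038,0.061,0.1],[0,0,0,0,-0.0395,0.065,0.1],[0,0,0,0,-0.04,0.0665,0.1],[0,0,0,0,-0.04,0.0665,0.1],[0,0,0,0,-0.04,0.0665,0.1]]]'
python3 -c "
from h import *
Rt,p=tool();d=Rt.T@(p-np.array([.4536,-.3452,.3267]));print(d,sense()['wrist_force'],sense()['opening']*88)"
```

```text
clock: 26.27
tool_pos: [0.4539, -0.3442, 0.3266]
eef_rot: [-1.999, -2.423, -0.004]
wrist_force: [-1.3, 6.3, 0.1]
opening: 0.13
[0.0009 0.0004 0.0001] [-1.3315  6.316   0.0946] 11.42891030862176
```

```bash
python3 -m pendant '[[[0,0,0,0,0,0,0.2],[0,0,0,0,0,0,0.3],[0,0,0,0,0,0,0.4],[0,0,0,0,0,0,0.4],[0,0,0,0,0,0,0.4],[0,0,0,0,0,0,0.4],[0,0,0,0,0,0,0.4],[0,0,0,0,0,-0.01,0.4],[0,0,0,0,0,-0.04,0.4],[0,0,0,0,0,-0.08,0.4],[0,0,0,0,0,-0.122,0.4],[0,0,0,0,0,-0.122,0.4],[0,0,0,0,0,-0.122,0.4]]]'
cat > m9.py <<'E'
from h import *
print(tool()[1])
i,p=snap('wrist','w_end');t,_=snap('top','t_end');s,_=snap('scene','s_end')
a=cv2.imread('pics/w_hand.png');pa=load('w_hand')
hm=np.array([.4528,-.3446,.163]);x=np.array([.9816,.1908,0]);y=np.array([-.1908,.9816,0])
def prof(im,pose,o,dirv,ks):
    uv=np.round(proj('wrist',np.array([o+k*.002*dirv for k in ks]),pose)).astype(int);return [int(im[v,u].mean()) if 0<=u<512 and 0<=v<384 else -1 for u,v in uv]
for o in(0,.03,-.02): print('bar before',prof(a,pa,hm+o*y,x,range(-6,8)),'after',prof(i,p,hm+o*y,x,range(-6,8)))
# tray floor patch from the top and scene: darkness of spots where parts stood
F=np.array([.528,-.331,.109])
for n,P in(('spacer',F+[0,0,.011]),('nut',F+.0547*x+.0346*y),('foot',F+.057*x+.0015*y),('clamp',F+.058*x-.032*y)):
    for v in('top','scene'):
        u,w=np.round(proj(v,P)[0]).astype(int);b=cv2.imread(f"pics/{'t_hand' if v=='top' else 's_hand'}.png")
        e=t if v=='top' else s;print(n,v,(u,w),'before',b[w-1:w+2,u-1:u+2].mean((0,1)).round(),'after',e[w-1:w+2,u-1:u+2].mean((0,1)).round())
# whole floor min/max in top and scene
for v,e in(('top',t),('scene',s)):
    vals=[];
    for A in np.arange(-.02,.10,.006):
        for B in np.arange(-.045,.05,.006):
            u,w=np.round(proj(v,F+A*x+B*y)[0]).astype(int);vals.append((int(e[w,u].mean()),round(A,3),round(B,3)))
    print(v,'floor lowest',sorted(vals)[:4],'median',np.median([q[0] for q in vals]))
# rest of bench: differences from the start
for v,e,b in(('top',t,'top0'),('scene',s,'scene0')):
    d=(cv2.absdiff(e,cv2.imread(f'pics/{b}.png')).max(2)>45).astype(np.uint8);k,l,st,ce=cv2.connectedComponentsWithStats(d)
    print(v,[(ce[j].round().tolist(),int(st[j,4])) for j in range(1,k) if st[j,4]>5])
E
python3 m9.py
```

```text
clock: 27.35
tool_pos: [0.4535, -0.3453, 0.4519]
eef_rot: [1.996, 2.417, 0.003]
wrist_force: [0.8, 0.0, -0.2]
opening: 0.398
[ 0.4535 -0.3453  0.4519]
bar before [125, 126, 126, 110, 84, 113, 126, 126, 125, 101, 120, 118, 119, 122] after [128, 128, 129, 120, 80, 122, 130, 128, 127, 103, 124, 121, 122, 124]
bar before [124, 125, 126, 117, 79, 109, 125, 126, 124, 102, 121, 123, 60, 61] after [126, 127, 129, 130, 76, 112, 130, 128, 128, 103, 125, 124, 59, 62]
bar before [127, 125, 124, 111, 86, 121, 127, 126, 123, 105, 120, 123, 127, 124] after [130, 128, 127, 119, 83, 123, 130, 128, 124, 106, 121, 124, 127, 127]
spacer top (np.int64(386), np.int64(210)) before [86. 85. 84.] after [140. 140. 136.]
spacer scene (np.int64(107), np.int64(242)) before [63. 64. 66.] after [126. 129. 124.]
nut top (np.int64(369), np.int64(195)) before [34. 64. 82.] after [143. 144. 140.]
nut scene (np.int64(133), np.int64(251)) before [34. 65. 83.] after [128. 131. 126.]
foot top (np.int64(379), np.int64(192)) before [17. 17. 17.] after [142. 143. 138.]
foot scene (np.int64(121), np.int64(260)) before [23. 27
[... 376 characters left out ...]
0.034), np.float64(-0.039))] median 140.0
scene floor lowest [(119, np.float64(0.004), np.float64(-0.003)), (120, np.float64(0.028), np.float64(-0.039)), (121, np.float64(-0.02), np.float64(0.039)), (121, np.float64(0.04), np.float64(-0.033))] median 127.0
top [([362.0, 167.0], 34), ([352.0, 169.0], 9), ([474.0, 269.0], 12432), ([391.0, 189.0], 67), ([380.0, 192.0], 63), ([369.0, 194.0], 48)]
scene [([24.0, 2.0], 10), ([149.0, 7.0], 63), ([145.0, 14.0], 10), ([21.0, 24.0], 39), ([116.0, 24.0], 16), ([36.0, 119.0], 5434), ([117.0, 36.0], 6), ([180.0, 55.0], 38), ([131.0, 71.0], 28), ([134.0, 250.0], 94), ([120.0, 259.0], 124), ([106.0, 268.0], 144), ([166.0, 302.0], 15), ([155.0, 312.0], 72)]
```

Run:
```python
from h import *
for v,e,b,(x0,x1,y0,y1) in(('top','t_end','top0',(325,420,130,240)),('scene','s_end','scene0',(60,215,190,360))):
    A=cv2.imread(f'pics/{e}.png')[y0:y1,x0:x1];B=cv2.imread(f'pics/{b}.png')[y0:y1,x0:x1]
    d=(cv2.absdiff(A,B).max(2)>25).astype(np.uint8);k,l,st,ce=cv2.connectedComponentsWithStats(d)
    print(v,[((ce[j]+[x0,y0]).round().tolist(),int(st[j,4]),A[l==j].mean(0).round().tolist()) for j in range(1,k) if st[j,4]>4])
F=np.array([.528,-.331,.109]);x=np.array([.9816,.1908,0]);y=np.array([-.1908,.9816,0])
e=cv2.imread('pics/t_end.png')
for a in(.1,.106,.11): print(a,[int(e[tuple(np.round(proj('top',F+a*x+b*y)[0]).astype(int)[::-1])].mean()) for b in np.arange(-.048,.05,.008)])
print(sense()['wrist_force']);job_done()
```

```text
top [([382.0, 155.0], 13, [102.0, 102.0, 102.0]), ([364.0, 165.0], 100, [39.0, 38.0, 36.0]), ([352.0, 170.0], 30, [43.0, 73.0, 91.0]), ([386.0, 190.0], 171, [141.0, 142.0, 137.0]), ([414.0, 207.0], 356, [45.0, 52.0, 60.0]), ([369.0, 194.0], 65, [144.0, 145.0, 141.0]), ([416.0, 239.0], 12, [53.0, 71.0, 89.0])]
scene [([134.0, 250.0], 104, [129.0, 132.0, 127.0]), ([120.0, 259.0], 137, [128.0, 131.0, 125.0]), ([107.0, 268.0], 167, [126.0, 129.0, 123.0]), ([166.0, 302.0], 88, [31.0, 61.0, 79.0]), ([152.0, 317.0], 214, [28.0, 30.0, 30.0]), ([130.0, 341.0], 20, [96.0, 95.0, 96.0])]
0.1 [140, 139, 139, 144, 141, 140, 141, 146, 145, 147, 145, 144, 141]
0.106 [139, 141, 140, 141, 141, 142, 144, 146, 143, 146, 144, 143, 139]
0.11 [136, 137, 134, 142, 136, 140, 135, 142, 141, 144, 145, 143, 142]
[ 0.0749 -0.1733  0.868 ]
the job is handed in; nothing more can be done
```

The job is handed in, finished at about 28 s on the clock (limit 72 s). Using only the tongs, I lifted the spacer out of the near pocket and stood it in the tray. I then hung the tongs back in the rack, tipped the tray to 1.30 rad, lowered it and released the handle.

Last checks:
- **Tray and bin:** The tray floor is clear right up to the lip, and the handle is back where it started. The nut, a dark patch that should be the foot and clamp, and a small grey patch that I take to be the spacer show in the bin in both fixed cameras.
- **Tongs:** When rehung, the hanger measured within 1 mm and about 0.1° of where it began.
- **Bench:** Comparing both fixed views with the start showed no change outside the tray, the bin and the arm itself. I did not re-check the key separately at the end.
- **Forces:** Readings at the end of each move, the only ones I took, never went above about 7 N.

No check failed or disagreed. The tray and bench checks at the end were by pixel values only, as all 12 picture views were used.

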